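Move three sample jars on by one instrument

TASK

Each jar of extract has had its turn where it stands, so move all three on by one: the tall bottle from the mixer's cup to the middle of the light plate, the squat jar from the light plate to the middle of the balance's pan, and the medium jar from the balance into the mixer's cup, pushed down past the spring balls until it clicks fully home. Each place takes one jar only; the empty cork mat is there to park one on the way. Keep the jars upright, set them down on the balance and the light plate gently instead of dropping or forcing them, let go of all of them, and leave the beaker, the reagent bottle and the wash bottle where they stand.

Things in the scene. Friction and masses are not known exactly. Their poses are not given: they have to be found in the camera images.
- jar_tall_center (a point): tall glass bottle of brown extract, sloping shoulders, narrow black screw cap; 108 mm tall, 0.19 kg; cap 34 mm across, 84 to 108 mm up; body 45 mm, foot ring 50 mm across. The point is on its axis half-way up (54 mm above its underside), z up. Starts in the mixer's cup, where the spring balls hold it (8-14 N to pull it straight up). Goes to the light plate
- jar_medium_center (a point): medium straight glass jar of brown extract; 76 mm tall, 0.15 kg; black screw lid 48 mm across, 60 to 76 mm up; body 45 mm across; foot ring 50 mm, tapering to 45 mm at the very bottom. The point is on its axis half-way up (38 mm above its underside), z up. Starts on the balance's pan. Goes into the mixer's cup
- jar_squat_center (a point): squat glass jar of brown extract with a broad lid; 50 mm tall, 0.12 kg; black screw lid 58 mm across, 34 to 50 mm up; body 45 mm, foot ring 50 mm across. The point is on its axis half-way up (25 mm above its underside), z up. Starts on the light plate. Goes to the balance's pan
- mixer: round white vortex mixer, 120 mm wide, fixed, knob in front; on top an aluminium cup for one jar: 68 mm outside, 54 inside, 65 at the flared rim, rim 106 mm and flat floor 78 mm above the bench. 3 sprung balls in its wall (brass housings, to 42 mm from axis), 15 mm above the floor, must be pushed past (5-12 N) to reach the floor; a jar merely put in stops about 12 mm high. Origin: cup axis, bench level
- balance: white laboratory balance, 200 mm by 142 mm, 40 mm high, fixed, with display and keys at its -x end and a round steel pan 112 mm across. The origin is at bench level under the middle of the pan, z up; the pan's top is 50 mm above it
- light_plate: square LED light plate, 146 mm by 146 mm, aluminium frame with a white window 122 mm square, fixed. The origin is at bench level under its middle, z up; the window's top is 24 mm above it
- cork_mat: round cork mat, 104 mm across, 8 mm thick, fixed on the bench, empty: the free spot for parking a jar. The origin is at the middle of its underside at bench level
- beaker: bystander: glass beaker 72 mm across and 92 mm high with a glass rod in it, loose; origin at the middle of its underside. Must not be pushed away
- reagent_bottle: bystander: brown reagent bottle with a white cap and paper label, 60 mm across and 125 mm high, loose; origin at the middle of its underside. Must not be pushed away
- wash_bottle: bystander: white plastic wash bottle with a blue cap and bent spout, 64 mm across and 176 mm high, loose; origin at the middle of its underside. Must not be pushed away
There are look-alikes about, which are no part of the job. Leave any green or purple look-alike of the part that bears jar_tall_center alone.

How it is judged:
At the end, for the whole second after the job is handed in: Tall bottle upright on the light plate, squat jar upright on the balance pan, each within 15 mm of the middle; medium jar upright in the mixer cup, within 4 mm of its floor and 8 mm of its axis; all at rest, fingers touching nothing (horizontal distance between jar_tall_center and light_plate below 0.015 m and z of jar_tall_center in the frame of light_plate between 0.074 and 0.082 m and angle between each of jar_tall_center, jar_squat_center, jar_medium_center's own z axis and vertical below 0.1 rad and horizontal distance between jar_squat_center and balance below 0.015 m and z of jar_squat_center in the frame of balance between 0.071 and 0.079 m and horizontal distance between jar_medium_center and mixer below 0.008 m and z of jar_medium_center in the frame of mixer below 0.12 m and linear speed of each of jar_tall, jar_medium, jar_squat below 0.02 m/s and contact force between the fingers and anything else below 0.5 N).
It fails at once if a jar is tipped more than 35 degrees (angle between any of jar_tall_center, jar_medium_center, jar_squat_center's own z axis and vertical above 0.61 rad).
It fails at once if something lands or presses on the balance or the light plate harder than 60 N (contact force between any of balance, light_plate and anything else above 60 N).
It fails at once if the beaker, the reagent bottle or the wash bottle is pushed more than 30 mm from its place (distance of any of beaker, reagent_bottle, wash_bottle from where it was at the start of the episode above 0.03 m).
It fails at once if the tall bottle drops onto the light plate or the squat jar onto the balance, landing at over 0.5 m/s ((horizontal distance between jar_tall_center and light_plate below 0.05 m and z of jar_tall_center in the frame of light_plate below 0.09 m and linear speed of jar_tall above 0.5 m/s) or (horizontal distance between jar_squat_center and balance below 0.05 m and z of jar_squat_center in the frame of balance below 0.087 m and linear speed of jar_squat above 0.5 m/s)).
It also fails if it takes over 128 s, if anything falls off the work surface, if the arm or the gripper's body presses on something with over 40 N, if the wrist force passes 120 N, or if a joint passes its speed limit or range.

ROBOT

A 7-joint arm with a two-finger parallel gripper is mounted at the origin on the work surface. World frame = base frame: x ahead of the robot, y to its left, z up, the work surface at z = 0. Lengths are in m, angles in rad, forces in N, time in s.
With the tool pointing down it reaches from about 0.425 to 0.925 m from the base axis. Payload 6.8 kg.
Tool frame: the origin (TCP) lies on the centre line of the jaws, within the pads' length; the fingertips stand ctrl.nose_length ahead of it and the grasp point (between the pads) lies 3 mm ahead of it (ctrl.nose_length is the distance from the TCP to the fingertips, in m); z points along the fingers, y is the line along which they close (so a half turn about z gives the same grasp; the last joint's range is limited). The gripper opens to 88 mm and grips with 3 to 60 N. Pads are 20 mm wide; open, the fingers measure 115 mm over their backs; the gripper's body (75 mm by 178 mm) begins 61 mm behind the grasp point.
Start: joints at [-1.437, 0.477, 0.022, 1.555, -0.011, 1.109, -0.083], TCP at [0.162, 0.655, 0.245] pointing down, gripper open.
Joint ranges: [-2.96, 2.96], [-0.34, 2.1], [-1.41, 1.46], [0.24, 2.44], [-1.37, 4.51], [0.17, 1.92], [-2.96, 2.96]. Speed limits (rad/s): [2.39, 2.39, 3.14, 3.14, 3.14, 3.14, 3.14].

INTERFACE

Orientations are given as [roll, pitch, yaw] about the fixed x, y, z axes, in that order (R = Rz(yaw) Ry(pitch) Rx(roll)).
In Python, from cell import observe, cams, job_done, ctrl gives the robot as it stands.
- The arm moves only by the tool send_rows, never from a script. Its argument "targets" is a list that holds one entry, the list of rows, each a list of 5 numbers: the closure, from 0 (fully open) to 1 (shut), then the shift along the tool's x, y, z normalised to -1 to 1, where 1 is 500 mm, then the turn about the tool's z normalised to -1 to 1, where 1 is 0.12 rad. In form: [[[hand, tx, ty, tz, roll], ...]]. A call has 1 to 10 rows; each row shifts and turns the commanded pose from where the row before left it, along the tool's axes as they then stand; what a row does not reach is not made up. A row lasts 1/8 s, in which the tool goes at most 62.5 mm and 10.7 degrees, less where a joint would pass 70% of its speed; a pose out of reach is approached as far as the arm can. A call with a number of a shift or a turn outside -1 to 1 is refused whole. A call with a gripper value outside its range is refused whole. The fingers move at their own pace and stop on an object; "newtons" is the grip in N (left out, the last holds). Time passes only in rows, so rows that do not move let the fingers close. It gives the time, the measured TCP pose, the force, the opening and the grip force at its end, in the units of the state.
- observe(): the state, without advancing time (a new reading comes with each control period).
- cams.grab_frame(name): name is "scene" or "side" or "wrist"; returns the picture (480x640x3 uint8, red, green, blue); there is no depth.
- cams.camera_params(name): a dict with "fx", "fy", "cx", "cy" (pixels), "eye" and "rotation" of the camera in the world. Camera axes: x right, y up, looking along -z (the intrinsics and any distortion apply to the point x, -y, -z); pixel columns grow to the right and rows downward; lengths in m; the calibration is good to about 2 mm. A picture is of the moment at which its call begins: read the wrist's pose just before it. camera_params takes no time and is no camera call; for the wrist camera it gives the pose at the moment of the call.
- job_done(): hands the job in; it is judged then, once.
The state is a dict: "time_s": time; "q": joint angles; "joint_velocities": joint speeds; "joint_efforts": joint torques, N m; "tool_pos": TCP position; "orientation": TCP orientation; "ft_force": force on the tool from outside, world axes, zero at the start; "wrist_torque": the same for the moment, N m; "gripper_width": opening from 0.0 (shut) to 1.0 (fully open); "finger_force": force on a finger pad.
Only numpy, scipy, OpenCV 4.12 (cv2) and the standard library are available. Lean on these libraries where they do the work, as an engineer would, in place of code of your own. Each camera call takes 0.05 s, during which the arm holds its last target. There are 200 camera calls.

## Working session

There is one attempt and no reset: what is moved stays moved. The work goes in short steps, Python scripts to look and compute and a tool call to move; the robot and the scene stay as the last step left them, time stands still between calls to the robot, and variables do not carry over. Pictures are saved under pics/ and viewed, at most 14 in all, crops included, and the job is handed in when it is done.

Besides the shell and the picture viewer there is one more tool, called after "Emit:" as a command line: name --argument value ..., lists and objects as JSON in quotes. send_rows: Moves the arm, as the interface text tells. Scaled input: -1 to 1 covers 500 mm each way for a shift and 0.12 rad each way for a turn. Its arguments: {"type":"object","properties":{"targets":{"type":"array","items":{"type":"array","items":{"type":"array","items":{"type":"number","minimum":-1,"maximum":1}}}},"newtons":{"type":"number"}},"required":["targets"]}

```bash
mkdir -p pics; ls
python3 - <<'E'
from cell import observe, cams, ctrl
import cv2
s=observe(); print(s['time_s'],s['tool_pos'],s['orientation'],ctrl.nose_length,s['ft_force'])
for n in ("scene","side"):
    im=cams.grab_frame(n); cv2.imwrite(f"pics/{n}0.png",im[:,:,::-1]); print(n,cams.camera_params(n))
E
```

```text
pics
0.0 [0.16152529 0.65482411 0.24371143] [-3.13983282e+00  1.59307181e-04  2.89979826e+00] 0.022 [-0.27383859  0.23281512  0.38822312]
scene {'fx': 515.3843035272805, 'fy': 515.3843035272805, 'cx': 315.735910089079, 'cy': 244.4516036986877, 'eye': array([1.35940775, 0.37891924, 0.69411755]), 'rotation': array([9.70387351e-01, 8.36767934e-04, 2.05716479e+00])}
side {'fx': 605.8811252269999, 'fy': 605.8811252269999, 'cx': 309.79827085146553, 'cy': 239.0115889448031, 'eye': array([ 0.59217151, -0.90834849,  1.20367644]), 'rotation': array([ 0.70450523,  0.01644345, -0.04595316])}
```

View pics/scene0.png

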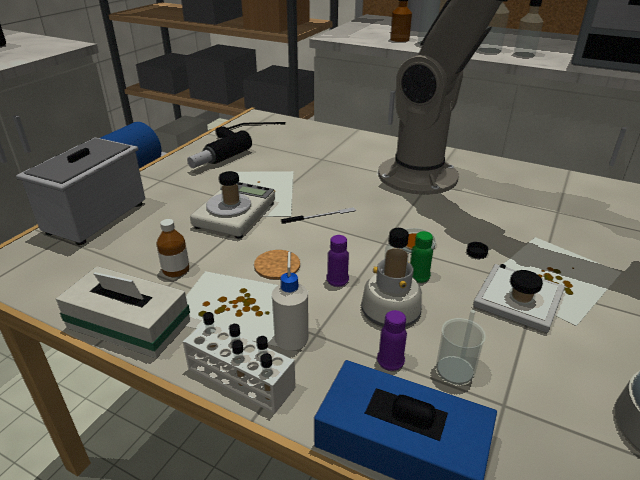

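View pics/side0.png

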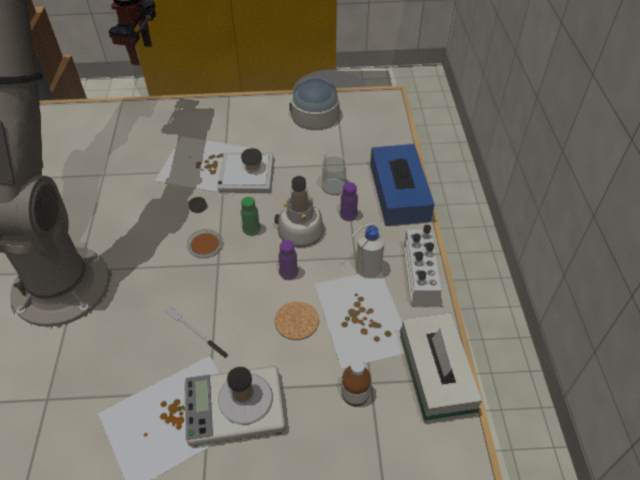

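The scene view shows the tall bottle in the mixer (398,250), the medium jar on the balance (230,190), the squat jar on the light plate (525,285) and the cork mat at (277,264). The side view has them at about (299,200), (240,385), (252,160) and (297,320). The purple and green look-alikes stand close around the mixer.

```bash
cat > h.py <<'E'
import numpy as np, cv2
from scipy.spatial.transform import Rotation as Ro
from cell import observe, cams, job_done, ctrl
def ray(c,u,v):
    R=Ro.from_euler('xyz',c['rotation']).as_matrix()
    d=R@np.array([(u-c['cx'])/c['fx'],-(v-c['cy'])/c['fy'],-1.0]); return np.array(c['eye']),d
def onz(c,uv,z):
    o,d=ray(c,*uv); return o+d*(z-o[2])/d[2]
def proj(c,p):
    R=Ro.from_euler('xyz',c['rotation']).as_matrix(); q=R.T@(np.array(p)-c['eye'])
    return np.array([c['cx']-c['fx']*q[0]/q[2],c['cy']+c['fy']*q[1]/q[2]])
def blob(mask,seed,r=40):
    m=np.zeros_like(mask,np.uint8);u,v=seed
    m[max(v-r,0):v+r,max(u-r,0):u+r]=mask[max(v-r,0):v+r,max(u-r,0):u+r]
    n,l,st,ce=cv2.connectedComponentsWithStats(m.astype(np.uint8))
    best=None
    for i in range(1,n):
        if st[i,4]<15: continue
        ys,xs=np.where(l==i); d=np.min(np.hypot(xs-u,ys-v))
        if best is None or d<best[0]: best=(d,i)
    i=best[1]; return ce[i],st[i],l==i
E
python3 - <<'E'
from h import *
C={n:cams.camera_params(n) for n in("scene","side")}
I={n:cv2.imread(f"pics/{n}0.png") for n in C}
for n in C: print(n,'base at',proj(C[n],[0,0,0]))
bl={n:I[n].max(2)<45 for n in C}
for name,z,sd in [('tall in cup',.078+.012+.096,{'scene':(398,238),'side':(299,184)}),('tall home',.078+.096,{'scene':(398,238),'side':(299,184)}),
 ('med',.05+.068,{'scene':(229,178),'side':(239,378)}),('squat',.024+.042,{'scene':(525,282),'side':(252,158)})]:
    for n in C:
        ce,st,m=blob(bl[n],sd[n],25); print(name,n,ce.round(1),st,onz(C[n],ce,z).round(4))
for n,sd in {'scene':(277,264),'side':(297,320)}.items():
    h=cv2.cvtColor(I[n],cv2.COLOR_BGR2HSV); m=(h[...,0]<25)&(h[...,1]>90)&(h[...,2]>90)
    ce,st,_=blob(m,sd); print('cork',n,ce.round(1),st,onz(C[n],ce,.008).round(4))
    for w,sd2 in (('wh',{'scene':(230,205),'side':(262,405)}),):pass
E
python3 - <<'E'
import cv2,numpy as np
a=cv2.imread('pics/side0.png'); b=cv2.imread('pics/scene0.png')
f=lambda im,x,y,w,h:cv2.resize(im[y:y+h,x:x+w],(400,300),interpolation=cv2.INTER_CUBIC)
cv2.imwrite('pics/crop1.png',np.vstack([np.hstack([f(a,175,360,120,90),f(a,205,135,100,75)]),np.hstack([f(b,180,160,120,90),f(b,460,245,120,90)])]))
E
```

```text
scene base at [417.15073115 174.87055063]
side base at [ 61.20444036 285.84722515]
tall in cup scene [398.2 237.5] [389 228  20  20 331] [0.6158 0.1513 0.186 ]Traceback (most recent call last):
  File "<stdin>", line 9, in <module>
  File "h.py", line 21, in blob
    i=best[1]; return ce[i],st[i],l==i
      ~~~~^^^
TypeError: 'NoneType' object is not subscriptable
```

View pics/crop1.png

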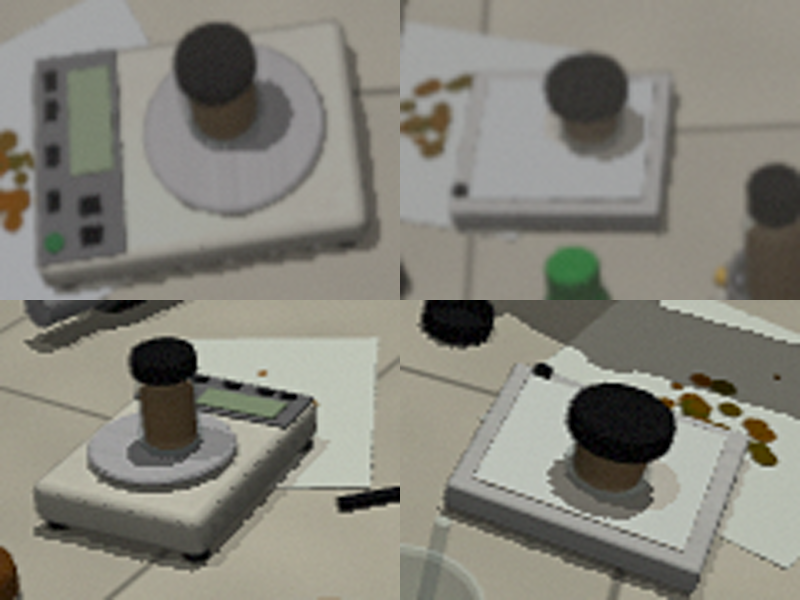

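The crops show both jars off-centre on their stations: the pan centre in the side crop is at about (235,127), and the window diagonals in the top-right crop cross at about (565,140).

Run:
```python
from h import *
C={n:cams.camera_params(n) for n in("scene","side")}
I={n:cv2.imread(f"pics/{n}0.png") for n in C}
bl={n:I[n].max(2)<(45 if n=='scene' else 72) for n in C}
for name,zs,sd in [('tall',(.174,.186),{'scene':(398,238),'side':(299,184)}),
 ('med',(.118,),{'scene':(229,178),'side':(239,378)}),('squat',(.066,),{'scene':(525,282),'side':(252,158)})]:
    for n in C:
        ce,st,m=blob(bl[n],sd[n],25); print(name,n,ce.round(1),st,*[onz(C[n],ce,z)[:2].round(4) for z in zs])
for n,sd in {'scene':(277,264),'side':(297,320)}.items():
    h=cv2.cvtColor(I[n],cv2.COLOR_BGR2HSV); m=(h[...,0]<25)&(h[...,1]>80)&(h[...,2]>70)
    ce,st,_=blob(m,sd,35); print('cork',n,ce.round(1),st,onz(C[n],ce,.008)[:2].round(4))
# pan ellipse hand points (crop coords) -> pan plane, circle fit
def circ(P):
    A=np.c_[2*P,np.ones(len(P))]; s=np.linalg.lstsq(A,(P**2).sum(1),rcond=None)[0]; return s[:2].round(4),round(np.sqrt(s[2]+s[:2]@s[:2]),4)
ps=np.array([(145,127),(152,160),(180,197),(232,213),(285,195),(318,160),(324,120),(305,75)])/ (400/120)+[175,360]
pc=(np.array([(88,448),(95,468),(125,482),(165,486),(210,478),(235,455),(233,435),(200,418)])-[0,300])/(400/120)+[180,160]
for n,p in (('side',ps),('scene',pc)): print('pan',n,circ(np.array([onz(C[n],q,.05)[:2] for q in p])))
ws=(np.array([(478,78),(660,85),(648,201),(467,195)])-[400,0])/4+[205,135]
wc=(np.array([(530,372),(733,437),(685,550),(474,483)])-[400,300])/(400/120)+[460,245]
for n,p in (('side',ws),('scene',wc)):
    P=np.array([onz(C[n],q,.024)[:2] for q in p]); print('win',n,P.round(3).tolist(),P.mean(0).round(4),np.linalg.norm(P-np.roll(P,1,0),axis=1).round(3))
# bystanders
for nm,p,z in (('wash cap',(372,233),.17),('reag cap',(357,372),.12),('purple1',(287,246),.105),('purple2',(349,188),.105),('green',(248,203),.105),('beaker base',(334,185),.0)): print(nm,onz(C['side'],p,z)[:2].round(3))
```

```text
tall scene [398.2 237.5] [389 228  20  20 331] [0.5982 0.1459] [0.6158 0.1513]
tall side [298.5 183.9] [292 176  14  16 178] [0.5963 0.1431] [0.5962 0.1309]
med scene [229.1 178.5] [219 172  24  14 246] [ 0.4632 -0.334 ]
med side [240.4 383.5] [228 367  25  35 670] [ 0.464  -0.3487]
squat scene [526.  281.7] [511 270  32  24 604] [0.4713 0.3725]
squat side [251.4 157.2] [242 149  20  18 278] [0.469  0.3676]
cork scene [271.8 263.3] [254 250  35  30 794] [ 0.5858 -0.142 ]
cork side [296.3 320.2] [ 275  302   44   38 1308] [ 0.5765 -0.1378]
pan side (array([ 0.4677, -0.3473]), np.float64(0.0546))
pan scene (array([ 0.4743, -0.3339]), np.float64(0.0544))
win side [[0.386, 0.432], [0.518, 0.416], [0.51, 0.297], [0.384, 0.31]] [0.4493 0.3636] [0.121 0.133 0.119 0.127]
win scene [[0.385, 0.312], [0.394, 0.436], [0.515, 0.424], [0.513, 0.305]] [0.4518 0.3693] [0.128 0.125 0.122 0.12 ]
wash cap [ 0.756 -0.02 ]
reag cap [ 0.694 -0.337]
purple1 [0.562 0.007]
purple2 [0.725 0.191]
green [0.467 0.153]
beaker base [0.697 0.31 ]
```

Emit:
send_rows --targets '[[[0, 0, 0, 0, -1], [0, 0, 0, 0, -1], [0, -0.077, -0.071, 0, 0], [0, -0.077, -0.071, 0, 0], [0, -0.077, -0.071, 0, 0], [0, -0.077, -0.071, 0, 0], [0, -0.077, -0.071, 0, 0], [0, -0.077, -0.071, 0, 0], [0, -0.077, -0.071, 0, 0], [0, -0.077, -0.071, 0, 0]]]'

```text
time_s: 1.35
tool_pos: [0.47, 0.3694, 0.2444]
orientation: [-3.141, -0.0, 3.14]
ft_force: [0.2, 1.0, 0.2]
gripper_width: 0.997
finger_force: 0.0
```

Emit:
send_rows --targets '[[[0, 0, 0, 0, 0], [0, 0, 0, 0, 0]]]'

```text
time_s: 1.6
tool_pos: [0.4685, 0.3712, 0.2443]
orientation: [3.142, -0.001, 3.14]
ft_force: [-0.2, 1.0, -0.1]
gripper_width: 1.003
finger_force: 0.0
```

Run:
```python
from h import *
s=observe(); c=cams.camera_params('wrist'); im=cams.grab_frame('wrist'); cv2.imwrite('pics/w1.png',im[:,:,::-1])
print(s['time_s'],s['tool_pos'],s['orientation'],c)
print(proj(c,[.47,.37,.066]),proj(c,[.45,.366,.024]))
```

```text
1.6 [0.46845031 0.37124443 0.2442965 ] [ 3.14150813e+00 -9.90204469e-04  3.13999941e+00] {'fx': 366.03029612708934, 'fy': 366.03029612708934, 'cx': 322.76661632671096, 'cy': 241.1890347482305, 'eye': array([0.39733192, 0.37134547, 0.38384822]), 'rotation': array([-2.64528141e-01, -1.45526545e-03,  1.56782963e+00])}
[320.9774979  226.63032741] [316.97571873 197.36806217]
```

View pics/w1.png

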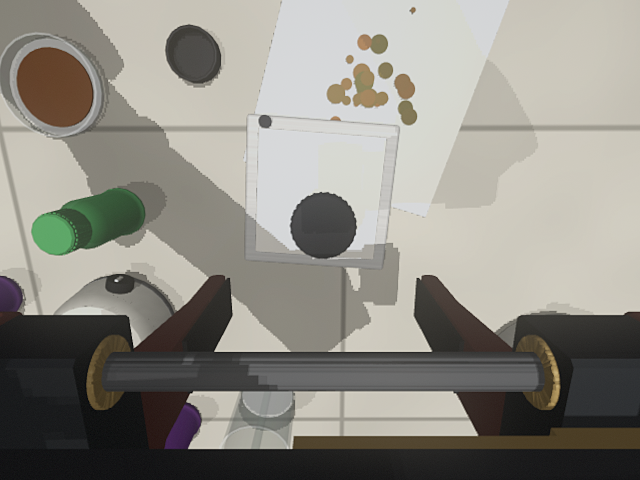

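The wrist view shows the squat lid at about (323,225) and the plate's outer frame corners at about (248,116), (399,126), (382,268) and (246,262). The fingers are at the bottom.

Run:
```python
from h import *
I=cv2.imread('pics/w1.png')
c={'fx':366.0303,'fy':366.0303,'cx':322.7666,'cy':241.189,'eye':np.array([0.39733192,0.37134547,0.38384822]),'rotation':[-2.64528141e-01,-1.45526545e-03,1.56782963]}
ce,st,m=blob(I.max(2)<95,(323,225),45); print('squat',ce,st,onz(c,ce,.067))
g=cv2.cvtColor(I,cv2.COLOR_BGR2GRAY)
cv2.imwrite('pics/w1c.png',cv2.resize(I[105:285,235:415],(600,600),interpolation=cv2.INTER_CUBIC))
```

```text
squat [323.0209997 225.2064478] [ 290  192   67   67 3381] [0.4684838  0.37182097 0.067     ]
```

View pics/w1c.png

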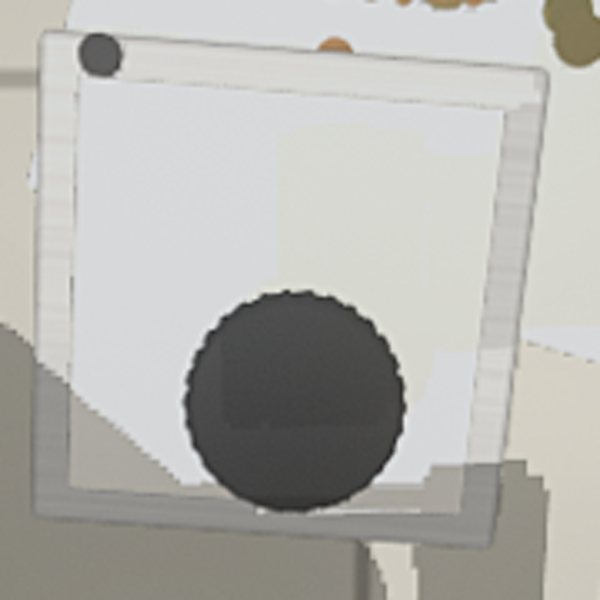

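The crop gives the window corners as (78,80), (505,110), (463,515) and (70,488). The squat jar is right under the tool.

Run:
```python
from h import *
c={'fx':366.0303,'fy':366.0303,'cx':322.7666,'cy':241.189,'eye':np.array([0.39733192,0.37134547,0.38384822]),'rotation':[-2.64528141e-01,-1.45526545e-03,1.56782963]}
P=np.array([onz(c,np.array(q)/(600/180)+[235,105],.024)[:2] for q in [(78,80),(505,110),(463,515),(70,488)]])
print(P.round(4),P.mean(0),np.linalg.norm(P-np.roll(P,1,0),axis=1))
```

```text
[[0.3853 0.3114]
 [0.3938 0.4322]
 [0.5146 0.4243]
 [0.5054 0.303 ]] [0.44978735 0.36774095] [0.12040078 0.12111786 0.12101209 0.12162931]
```

Emit:
send_rows --targets '[[[0, 0, 0, 0.07, 0], [0, 0, 0, 0.07, 0], [0, 0, 0, 0.07, 0], [0, 0, 0, 0.07, 0], [0, 0, 0, 0.04, 0], [0, 0, 0, 0.03, 0], [0, 0, 0, 0, 0], [1, 0, 0, 0, 0], [1, 0, 0, 0, 0], [1, 0, 0, 0, 0]]]' --newtons 25

```text
time_s: 2.9
tool_pos: [0.4695, 0.3711, 0.0703]
orientation: [3.141, 0.001, 3.14]
ft_force: [0.7, 0.4, -0.6]
gripper_width: 0.703
finger_force: 0.0
```

Emit:
send_rows --targets '[[[1, 0, 0, 0, 0], [1, 0, 0, 0, 0]]]'

```text
time_s: 3.15
tool_pos: [0.4694, 0.371, 0.0702]
orientation: [3.141, 0.001, 3.14]
ft_force: [-0.6, -0.7, 4.4]
gripper_width: 0.658
finger_force: 25.0
```

Emit:
send_rows --targets '[[[1, 0, 0, -0.03, 0], [1, 0, 0, -0.07, 0], [1, 0, 0, -0.1, 0], [1, 0, 0, -0.1, 0], [1, 0, 0, -0.08, 0], [1, 0, 0, -0.04, 0]]]'

```text
time_s: 3.9
tool_pos: [0.4696, 0.371, 0.283]
orientation: [3.139, 0.003, 3.14]
ft_force: [0.4, 0.4, -0.5]
gripper_width: 0.652
finger_force: 25.0
```

Emit:
send_rows --targets '[[[1, -0.022, -0.1, 0, 0], [1, -0.022, -0.11, 0, 0], [1, -0.022, -0.11, 0, 0], [1, -0.022, -0.11, 0, 0], [1, -0.022, -0.11, 0, 0], [1, -0.022, -0.11, 0, 0], [1, -0.022, -0.11, 0, 0], [1, -0.022, -0.11, 0, 0], [1, -0.022, -0.1, 0, 0], [1, -0.022, -0.052, 0, 0]]]'

```text
time_s: 5.15
tool_pos: [0.5775, -0.144, 0.2804]
orientation: [-3.141, 0.0, 3.136]
ft_force: [1.1, -0.3, -1.8]
gripper_width: 0.651
finger_force: 25.0
```

Emit:
send_rows --targets '[[[1, 0, 0, 0, 0], [1, 0, 0, 0, 0]]]'

```text
time_s: 5.4
tool_pos: [0.5778, -0.1392, 0.2797]
orientation: [3.141, -0.001, 3.141]
ft_force: [-0.3, 1.5, -1.8]
gripper_width: 0.653
finger_force: 25.0
```

Run:
```python
from h import *
s=observe(); c=cams.camera_params('wrist'); im=cams.grab_frame('wrist'); cv2.imwrite('pics/w2.png',im[:,:,::-1])
print(s['time_s'],s['tool_pos'],s['gripper_width'],s['finger_force'],c)
```

```text
5.4 [ 0.577834   -0.13924696  0.27970983] 0.6527124020599239 24.999917945824564 {'fx': 366.03029612708934, 'fy': 366.03029612708934, 'cx': 322.76661632671096, 'cy': 241.1890347482305, 'eye': array([ 0.50667206, -0.1393026 ,  0.41920385]), 'rotation': array([-0.26499146, -0.00235756,  1.56851258])}
```

View pics/w2.png

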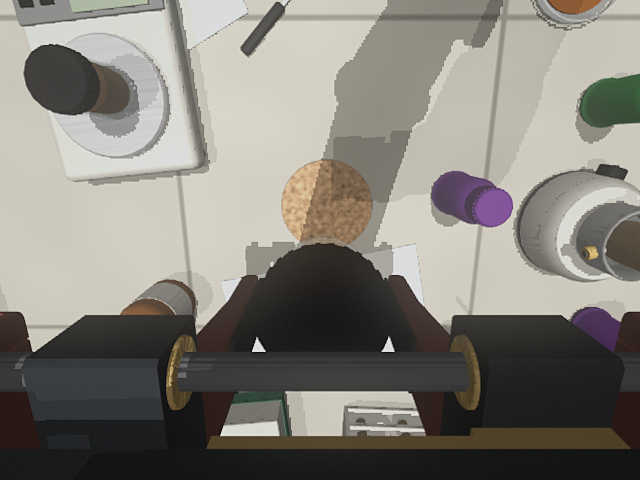

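The view shows the cork mat centred at about (327,205), 4 mm to +y of the tool, with the squat jar held level above it.

Emit:
send_rows --targets '[[[1, 0, 0.008, 0.1, 0], [1, 0, 0, 0.1, 0], [1, 0, 0, 0.1, 0], [1, 0, 0, 0.07, 0], [1, 0, 0, 0.04, 0], [1, 0, 0, 0.02, 0], [1, 0, 0, 0.012, 0], [1, 0, 0, 0.006, 0], [1, 0, 0, 0.002, 0], [1, 0, 0, 0, 0]]]'

```text
time_s: 6.7
tool_pos: [0.5785, -0.1364, 0.0551]
orientation: [-3.142, 0.001, 3.14]
ft_force: [0.2, 0.2, -1.3]
gripper_width: 0.651
finger_force: 25.0
```

Emit:
send_rows --targets '[[[1, 0, 0, 0.002, 0], [1, 0, 0, 0, 0], [0.6, 0, 0, 0, 0], [0, 0, 0, 0, 0], [0, 0, 0, 0, 0], [0, 0, 0, -0.04, 0], [0, 0, 0, -0.1, 0], [0, 0, 0, -0.1, 0], [0, 0, 0, -0.1, 0], [0, 0, 0, -0.11, 0]]]'

```text
time_s: 7.95
tool_pos: [0.5777, -0.1365, 0.2815]
orientation: [-3.142, 0.001, 3.139]
ft_force: [0.6, -0.4, 0.2]
gripper_width: 0.999
finger_force: 0.0
```

Emit:
send_rows --targets '[[[0, 0, 0.07, -0.06, 0], [0, 0, 0.1, -0.04, 0], [0, 0, 0.1, 0, 0], [0, 0, 0.1, 0, 0], [0, 0, 0.07, 0, 0], [0, 0, 0.04, 0, 0], [0, 0, 0, 0, 0], [0, 0, 0, 0, 0]]]'

```text
time_s: 8.95
tool_pos: [0.5788, 0.1014, 0.329]
orientation: [-3.141, 0.0, 3.137]
ft_force: [1.1, -0.6, -0.1]
gripper_width: 0.996
finger_force: 0.0
```

Run:
```python
from h import *
s=observe(); c=cams.camera_params('wrist'); im=cams.grab_frame('wrist'); cv2.imwrite('pics/w3.png',im[:,:,::-1])
print(s['time_s'],s['tool_pos'],s['ft_force'],c['eye'],c['rotation'],proj(c,[.597,.1445,.186]))
```

```text
8.95 [0.57880821 0.10142049 0.32896799] [ 1.07244454 -0.63400896 -0.08855384] [0.50750716 0.10185877 0.4684101 ] [-2.65844650e-01 -5.15752184e-04  1.56500723e+00] [375.9635854  255.91591542]
```

View pics/w3.png

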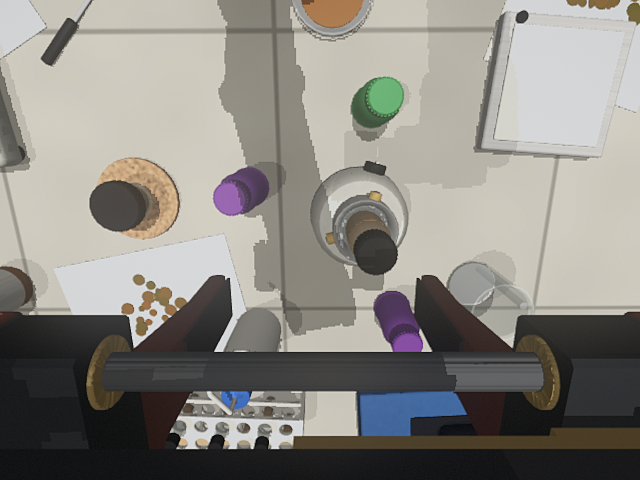

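The view shows the tall bottle's cap at (376,252) where predicted, the squat jar standing on the cork at (120,205), and the plate empty at the upper right.

Run:
```python
from h import *
I=cv2.imread('pics/w3.png'); c=cams.camera_params('wrist')
ce,st,m=blob(I.max(2)<75,(376,252),30); print('tall',ce,st,onz(c,ce,.178))
ce,st,m=blob(I.max(2)<85,(118,205),35); print('squat',ce,st,onz(c,ce,.05))
p=[onz(c,(q[0],q[1]),.024)[:2] for q in ((503,24),(516,12),(637,22),(478,150),(603,157),(500,139),(599,148))]; print(np.round(p,4))
```

```text
tall [374.78442728 251.54954955] [ 353  229   45   46 1554] [0.59575021 0.14448807 0.178     ]
squat [117.53524921 205.27840144] [  90  181   57   50 2227] [ 0.57698073 -0.13511923  0.05      ]
[[0.3859 0.2981]
 [0.3744 0.3106]
 [0.3848 0.4429]
 [0.5183 0.2849]
 [0.5273 0.4339]
 [0.506  0.3093]
 [0.5169 0.4271]]
```

Emit:
send_rows --targets '[[[0, -0.034, 0.086, 0, 0], [0, 0, 0, 0, 0], [0, 0, 0, 0.08, 0], [0, 0, 0, 0.08, 0], [0, 0, 0, 0.07, 0], [0, 0, 0, 0.05, 0], [0, 0, 0, 0.026, 0], [0, 0, 0, 0, 0], [1, 0, 0, 0, 0], [1, 0, 0, 0, 0]]]' --newtons 40

```text
time_s: 10.25
tool_pos: [0.5964, 0.1467, 0.1768]
orientation: [3.141, 0.002, 3.14]
ft_force: [-0.5, 0.4, 0.3]
gripper_width: 0.81
finger_force: 0.0
```

Emit:
send_rows --targets '[[[1, 0, 0, 0, 0], [1, 0, 0, 0, 0], [1, 0, 0, 0, 0], [1, 0, 0, 0, 0]]]'

```text
time_s: 10.75
tool_pos: [0.5958, 0.1461, 0.1757]
orientation: [-3.141, 0.0, 3.139]
ft_force: [-0.7, -0.8, -1.7]
gripper_width: 0.389
finger_force: 32.6
```

Emit:
send_rows --targets '[[[1, 0, 0, 0, 0], [1, 0, 0, -0.01, 0], [1, 0, 0, -0.01, 0], [1, 0, 0, -0.01, 0], [1, 0, 0, -0.01, 0], [1, 0, 0, -0.02, 0], [1, 0, 0, -0.04, 0], [1, 0, 0, -0.06, 0], [1, 0, 0, -0.06, 0], [1, 0, 0, -0.02, 0]]]'

```text
time_s: 12.0
tool_pos: [0.5968, 0.1468, 0.2984]
orientation: [3.14, 0.004, 3.14]
ft_force: [-0.2, -0.2, -1.8]
gripper_width: 0.38
finger_force: 40.4
```

Run:
```python
from h import *
s=observe(); print(s['tool_pos'],s['gripper_width'],s['finger_force'])
c=cams.camera_params('side');a=cams.grab_frame('side')[:,:,::-1];d=cams.grab_frame('scene')[:,:,::-1]
f=lambda im,x,y,w,h:cv2.resize(im[y:y+h,x:x+w],(400,400),interpolation=cv2.INTER_CUBIC)
cv2.imwrite('pics/c4.png',np.hstack([f(a,240,120,140,140),f(d,330,150,180,180)]))
```

```text
[0.59682723 0.14682492 0.29839463] 0.3795476572276309 40.38020773557946
```

View pics/c4.png

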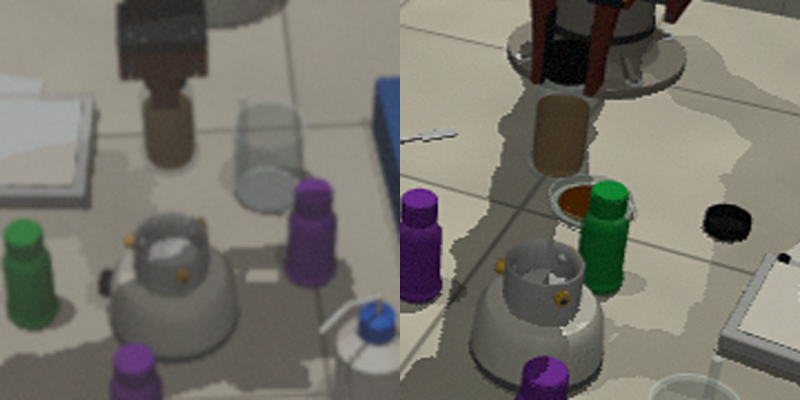

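The views show the tall bottle lifted clear and upright, the cup empty, and the bystanders untouched.

Emit:
send_rows --targets '[[[1, 0.03, 0.05, 0, 0], [1, 0.06, 0.09, 0, 0], [1, 0.06, 0.09, 0, 0], [1, 0.06, 0.09, 0, 0], [1, 0.054, 0.08, 0, 0], [1, 0.03, 0.042, 0, 0], [1, 0, 0, 0.05, 0], [1, 0, 0, 0.1, 0], [1, 0, 0, 0.1, 0], [1, 0, 0, 0.05, 0]]]'

```text
time_s: 13.35
tool_pos: [0.4471, 0.3661, 0.1415]
orientation: [-3.137, -0.004, 3.14]
ft_force: [0.1, -1.0, -2.2]
gripper_width: 0.379
finger_force: 40.4
```

Emit:
send_rows --targets '[[[1, 0, 0, 0.02, 0], [1, 0, 0, 0.01, 0], [1, 0, 0, 0, 0], [1, 0, 0, 0, 0]]]'

```text
time_s: 13.85
tool_pos: [0.4496, 0.3683, 0.1317]
orientation: [3.14, 0.001, 3.14]
ft_force: [0.5, 0.0, -1.2]
gripper_width: 0.382
finger_force: 40.4
```

Emit:
send_rows --targets '[[[1, 0, 0, 0.005, 0], [1, 0, 0, 0.004, 0], [1, 0, 0, 0.003, 0], [1, 0, 0, 0.002, 0], [1, 0, 0, 0, 0]]]'

```text
time_s: 14.48
tool_pos: [0.449, 0.3678, 0.1235]
orientation: [-3.141, -0.0, 3.14]
ft_force: [1.1, -0.0, -1.7]
gripper_width: 0.382
finger_force: 40.4
```

Emit:
send_rows --targets '[[[1, 0, 0, 0.002, 0], [1, 0, 0, 0.002, 0], [1, 0, 0, 0, 0], [1, 0, 0, 0, 0]]]'

```text
time_s: 14.98
tool_pos: [0.4496, 0.368, 0.1225]
orientation: [3.141, 0.001, 3.14]
ft_force: [0.8, -1.5, 5.2]
gripper_width: 0.382
finger_force: 40.9
```

Emit:
send_rows --targets '[[[0.6, 0, 0, 0, 0], [0, 0, 0, 0, 0], [0, 0, 0, 0, 0], [0, 0, 0, 0, 0], [0, 0, 0, -0.04, 0], [0, 0, 0, -0.08, 0], [0, 0, 0, -0.1, 0], [0, 0, 0, -0.1, 0], [0, 0, 0, -0.04, 0], [0, 0, -0.05, 0, 0]]]'

```text
time_s: 16.23
tool_pos: [0.449, 0.3442, 0.3028]
orientation: [3.139, 0.002, -3.14]
ft_force: [1.0, 0.2, -0.3]
gripper_width: 0.997
finger_force: 0.0
```

Emit:
send_rows --targets '[[[0, 0, -0.11, 0, 0], [0, 0, -0.11, 0, 0], [0, 0, -0.11, 0, 0], [0, 0, -0.11, 0, 0], [0, 0, -0.11, 0, 0], [0, 0, -0.11, 0, 0], [0, 0, -0.11, 0, 0], [0, 0, -0.11, 0, 0], [0, 0, -0.11, 0, 0], [0, 0, -0.11, 0, 0]]]'

```text
time_s: 17.48
tool_pos: [0.4456, -0.2094, 0.3002]
orientation: [3.141, -0.002, 3.139]
ft_force: [1.2, 0.5, 0.4]
gripper_width: 1.001
finger_force: 0.0
```

Emit:
send_rows --targets '[[[0, 0, -0.11, 0, 0], [0, 0, -0.1, 0, 0], [0, 0, -0.06, 0, 0], [0, 0, 0, 0, 0], [0, 0, 0, 0, 0]]]'

```text
time_s: 18.1
tool_pos: [0.4466, -0.3414, 0.3005]
orientation: [3.14, -0.002, 3.139]
ft_force: [-0.0, -0.4, -0.7]
gripper_width: 1.002
finger_force: 0.0
```

Run:
```python
from h import *
s=observe(); c=cams.camera_params('wrist'); im=cams.grab_frame('wrist')[:,:,::-1]; cv2.imwrite('pics/w5.png',im)
print(s['time_s'],s['tool_pos'],proj(c,[.464,-.34,.118]))
ce,st,m=blob(im.max(2)<95,tuple(proj(c,[.464,-.34,.122]).astype(int)),50); print('med',ce,st,onz(c,ce,.12))
import pickle; pickle.dump(c,open('c5.pkl','wb'))
S=cams.grab_frame('side')[:,:,::-1]; cv2.imwrite('pics/side5.png',S)
```

```text
18.1 [ 0.44662691 -0.34140205  0.30046639] [323.65141869 242.72232935]
med [326.60430108 239.32731183] [ 300  212   54   55 2325] [ 0.46027904 -0.33732812  0.12      ]
```

View pics/w5.png

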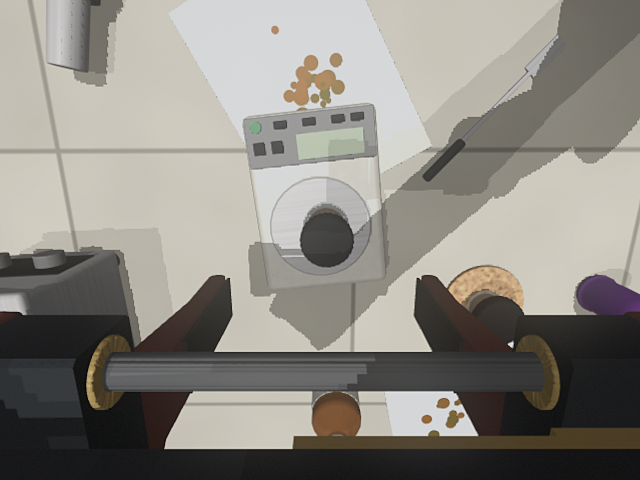

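View pics/side5.png

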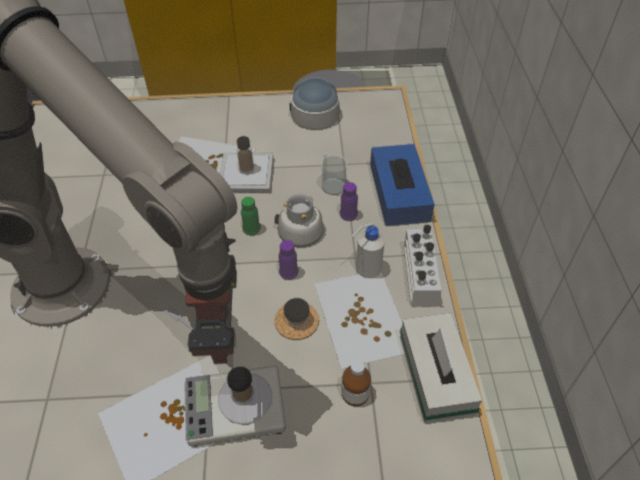

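Wrist view: medium lid at (327,239), pan circle spanning u 270–372, v 177–276. Side view: the tall bottle stands upright on the plate and the squat jar on the cork.

Run:
```python
from h import *
import pickle; c=pickle.load(open('c5.pkl','rb'))
P=np.array([onz(c,q,.05)[:2] for q in [(270,226),(372,226),(321,177),(321,276),(285,262),(285,191),(357,191)]])
A=np.c_[2*P,np.ones(len(P))]; s=np.linalg.lstsq(A,(P**2).sum(1),rcond=None)[0]; print(s[:2],np.sqrt(s[2]+s[:2]@s[:2]))
```

```text
[ 0.46624744 -0.34256834] 0.05573205804269901
```

Emit:
send_rows --targets '[[[0, -0.027, 0.008, 0.04, 0], [0, 0, 0, 0.1, 0], [0, 0, 0, 0.1, 0], [0, 0, 0, 0.07, 0], [0, 0, 0, 0.034, 0], [0, 0, 0, 0.014, 0], [0, 0, 0, 0, 0], [0, 0, 0, 0, 0], [1, 0, 0, 0, 0], [1, 0, 0, 0, 0]]]' --newtons 50

```text
time_s: 19.45
tool_pos: [0.4616, -0.3383, 0.1232]
orientation: [-3.141, 0.001, 3.14]
ft_force: [-0.5, -0.1, -0.5]
gripper_width: 0.81
finger_force: 0.0
```

Emit:
send_rows --targets '[[[1, 0, 0, 0, 0], [1, 0, 0, 0, 0], [1, 0, 0, 0, 0]]]'

```text
time_s: 19.82
tool_pos: [0.4613, -0.3381, 0.1226]
orientation: [3.141, -0.0, 3.14]
ft_force: [-0.1, 0.4, 0.1]
gripper_width: 0.538
finger_force: 50.0
```

Emit:
send_rows --targets '[[[1, 0, 0, -0.03, 0], [1, 0, 0, -0.07, 0], [1, 0, 0, -0.1, 0], [1, 0, 0, -0.1, 0], [1, 0, 0, -0.05, 0], [1, 0, 0, -0.01, 0]]]'

```text
time_s: 20.58
tool_pos: [0.4617, -0.3388, 0.3049]
orientation: [-3.14, 0.003, 3.139]
ft_force: [-0.2, 0.6, -2.1]
gripper_width: 0.534
finger_force: 50.0
```

Emit:
send_rows --targets '[[[1, -0.04, 0.09, 0, 0], [1, -0.04, 0.105, 0, 0], [1, -0.04, 0.105, 0, 0], [1, -0.04, 0.105, 0, 0], [1, -0.04, 0.105, 0, 0], [1, -0.04, 0.105, 0, 0], [1, -0.04, 0.105, 0, 0], [1, -0.04, 0.105, 0, 0], [1, -0.04, 0.09, 0, 0], [1, -0.04, 0.051, 0, 0]]]'

```text
time_s: 21.82
tool_pos: [0.6616, 0.1481, 0.3007]
orientation: [3.141, -0.003, -3.14]
ft_force: [0.9, -0.7, -1.9]
gripper_width: 0.533
finger_force: 50.0
```

Emit:
send_rows --targets '[[[1, 0, 0, 0, 0], [1, 0, 0, 0, 0], [1, 0, 0, 0, 0]]]'

```text
time_s: 22.2
tool_pos: [0.6617, 0.1426, 0.3025]
orientation: [-3.141, -0.001, 3.137]
ft_force: [-1.5, -0.2, -1.0]
gripper_width: 0.535
finger_force: 50.0
```

Run:
```python
from h import *
import pickle
s=observe(); c=cams.camera_params('wrist'); im=cams.grab_frame('wrist')[:,:,::-1]; pickle.dump(c,open('c6.pkl','wb'))
print(s['time_s'],s['tool_pos'],s['gripper_width'])
u,v=proj(c,[.596,.1455,.106]).astype(int); print(u,v)
cv2.imwrite('pics/w6.png',cv2.resize(im[v-75:v+75,u-75:u+75],(600,600),interpolation=cv2.INTER_CUBIC))
```

```text
22.2 [0.66171451 0.14258121 0.30252807] 0.5351724830875192
325 148
```

View pics/w6.png

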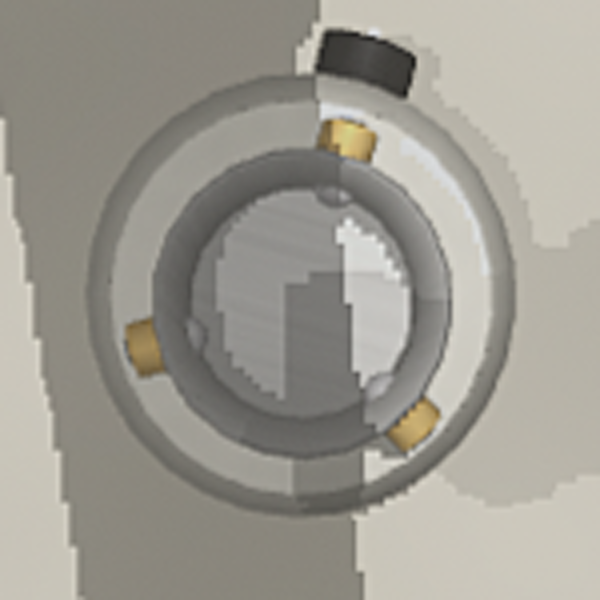

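The crop shows the empty cup: the rim's outer circle spans u 153–452 and v 148–457 (crop pixels), centred at about (302,302), with the three brass housings around it.

Run:
```python
from h import *
import pickle; c=pickle.load(open('c6.pkl','rb'))
P=np.array([onz(c,(a/4+250,b/4+73),.105)[:2] for a,b in [(153,300),(452,300),(303,148),(303,457),(200,192),(410,195),(195,405)]])
A=np.c_[2*P,np.ones(len(P))]; s=np.linalg.lstsq(A,(P**2).sum(1),rcond=None)[0]; print(s[:2],np.sqrt(s[2]+s[:2]@s[:2]))
```

```text
[0.59718945 0.14595504] 0.033279983520459626
```

Emit:
send_rows --targets '[[[1, 0.07, 0.007, 0, 0], [1, 0.059, 0, 0, 0], [1, 0, 0, 0.06, 0], [1, 0, 0, 0.08, 0], [1, 0, 0, 0.06, 0], [1, 0, 0, 0.025, 0], [1, 0, 0, 0, 0], [1, 0, 0, 0, 0]]]'

```text
time_s: 23.25
tool_pos: [0.5986, 0.148, 0.1916]
orientation: [3.141, 0.002, 3.139]
ft_force: [0.4, -0.4, 0.1]
gripper_width: 0.534
finger_force: 50.0
```

Small correction, then lower into the cup.

Emit:
send_rows --targets '[[[1, 0.002, -0.003, 0.01, 0], [1, 0, 0, 0.01, 0], [1, 0, 0, 0.01, 0], [1, 0, 0, 0.01, 0], [1, 0, 0, 0.01, 0], [1, 0, 0, 0.005, 0], [1, 0, 0, 0, 0]]]'

```text
time_s: 24.12
tool_pos: [0.5971, 0.146, 0.1628]
orientation: [-3.141, 0.001, 3.139]
ft_force: [0.7, -1.9, -0.1]
gripper_width: 0.533
finger_force: 50.0
```

Emit:
send_rows --targets '[[[1, 0, 0, 0.006, 0], [1, 0, 0, 0.006, 0], [1, 0, 0, 0.006, 0], [1, 0, 0, 0.005, 0], [1, 0, 0, 0, 0], [1, 0, 0, 0, 0]]]'

```text
time_s: 24.88
tool_pos: [0.5965, 0.1465, 0.1508]
orientation: [-3.141, -0.0, 3.14]
ft_force: [1.6, -1.6, -3.7]
gripper_width: 0.533
finger_force: 50.0
```

Emit:
send_rows --targets '[[[1, 0, 0, 0.002, 0], [1, 0, 0, 0.002, 0], [1, 0, 0, 0, 0], [1, 0, 0, 0, 0]]]'

```text
time_s: 25.38
tool_pos: [0.5969, 0.1466, 0.1506]
orientation: [3.141, 0.0, 3.14]
ft_force: [-1.7, -2.0, 10.2]
gripper_width: 0.536
finger_force: 50.0
```

Emit:
send_rows --targets '[[[0.6, 0, 0, 0, 0], [0, 0, 0, 0, 0], [0, 0, 0, 0, 0], [0, 0, 0, 0, 0], [0, 0, 0, -0.04, 0], [0, 0, 0, -0.09, 0], [0, 0, 0, -0.1, 0], [0, 0, 0, -0.07, 0], [0, 0.01, -0.08, 0, 0], [0, 0.01, -0.1, 0, 0]]]'

```text
time_s: 26.62
tool_pos: [0.5868, 0.0567, 0.3011]
orientation: [3.141, 0.002, -3.141]
ft_force: [-0.2, -1.1, -0.4]
gripper_width: 1.0
finger_force: 0.0
```

Emit:
send_rows --targets '[[[0, 0.01, -0.1, 0, 0], [0, 0.008, -0.1, 0, 0], [0, 0, -0.1, 0, 0], [0, 0, -0.06, 0, 0], [0, 0, -0.024, 0, 0], [0, 0, 0, 0, 0], [0, 0, 0, 0, 0]]]'

```text
time_s: 27.5
tool_pos: [0.5775, -0.1334, 0.2992]
orientation: [3.141, -0.0, -3.141]
ft_force: [0.0, 0.2, 0.7]
gripper_width: 0.999
finger_force: 0.0
```

Run:
```python
from h import *
s=observe(); c=cams.camera_params('wrist'); im=cams.grab_frame('wrist')[:,:,::-1]; cv2.imwrite('pics/w7.png',im)
print(s['time_s'],s['tool_pos'],proj(c,[.577,-.1355,.052]),proj(c,[.597,.146,.146]))
ce,st,m=blob(im.max(2)<85,tuple(proj(c,[.577,-.1355,.052]).astype(int)),45); print('squat',ce,st,onz(c,ce,.052))
ce,st,m=blob(im.max(2)<85,tuple(proj(c,[.597,.146,.146]).astype(int)),45); print('med',ce,st,onz(c,ce,.146))
```

```text
27.5 [ 0.57754372 -0.13344166  0.29918571] [320.22788865 210.11246024] [655.6690186  253.51877534]
squat [320.0952381  210.66580087] [ 293  184   55   55 2310] [ 0.57759983 -0.13564355  0.052     ]
med [631.29023384 254.04676754] [620 228  20  51 727] [0.59743307 0.12562912 0.146     ]
```

View pics/w7.png

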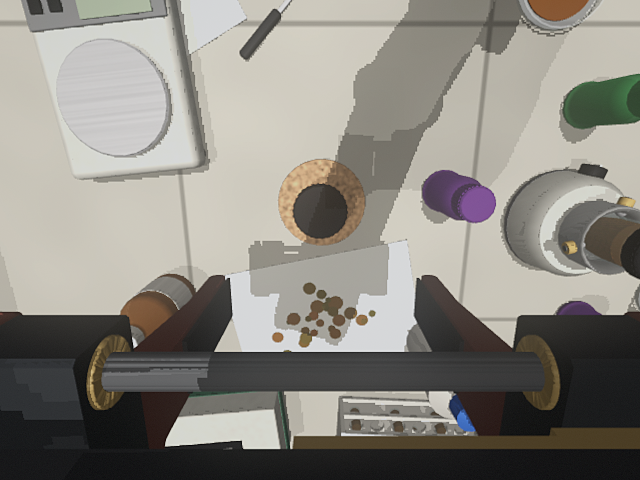

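The squat jar is at (320,210) on the cork, the medium jar stands in the cup at the right edge, and the pan is empty (circle spanning about 56–171, 39–156).

Run:
```python
from h import *
c=cams.camera_params('wrist')
P=np.array([onz(c,q,.05)[:2] for q in [(56,93),(171,104),(104,39),(125,156),(66,128),(152,56),(160,139)]])
A=np.c_[2*P,np.ones(len(P))]; s=np.linalg.lstsq(A,(P**2).sum(1),rcond=None)[0]; print(s[:2],np.sqrt(s[2]+s[:2]@s[:2]))
```

```text
[ 0.46581018 -0.34087698] 0.056547237472217744
```

Emit:
send_rows --targets '[[[0, 0, -0.004, 0.06, 0], [0, 0, 0, 0.1, 0], [0, 0, 0, 0.1, 0], [0, 0, 0, 0.1, 0], [0, 0, 0, 0.07, 0], [0, 0, 0, 0.04, 0], [0, 0, 0, 0.02, 0], [0, 0, 0, 0, 0], [1, 0, 0, 0, 0], [1, 0, 0, 0, 0]]]' --newtons 25

```text
time_s: 28.8
tool_pos: [0.5779, -0.1375, 0.0552]
orientation: [-3.142, 0.002, 3.14]
ft_force: [0.9, 0.0, -0.4]
gripper_width: 0.81
finger_force: 0.0
```

Emit:
send_rows --targets '[[[1, 0, 0, 0, 0], [1, 0, 0, 0, 0], [1, 0, 0, 0, 0]]]'

```text
time_s: 29.18
tool_pos: [0.5775, -0.1373, 0.0546]
orientation: [3.141, 0.001, 3.14]
ft_force: [-0.9, 0.4, 5.9]
gripper_width: 0.657
finger_force: 25.0
```

Emit:
send_rows --targets '[[[1, 0, 0, -0.03, 0], [1, 0, 0, -0.08, 0], [1, 0, 0, -0.1, 0], [1, 0, 0, -0.09, 0], [1, 0.043, -0.079, 0, 0], [1, 0.05, -0.09, 0, 0], [1, 0.05, -0.09, 0, 0], [1, 0.05, -0.09, 0, 0], [1, 0.03, -0.06, 0, 0], [1, 0, 0, 0, 0]]]'

```text
time_s: 30.42
tool_pos: [0.4628, -0.3449, 0.2049]
orientation: [-3.14, -0.0, 3.134]
ft_force: [1.6, 0.5, -0.7]
gripper_width: 0.655
finger_force: 25.0
```

Emit:
send_rows --targets '[[[1, 0, 0, 0.04, 0], [1, 0, 0, 0.08, 0], [1, 0, 0, 0.05, 0], [1, 0, 0, 0.025, 0], [1, 0, 0, 0.01, 0], [1, 0, 0, 0, 0], [1, 0, 0, 0, 0]]]'

```text
time_s: 31.3
tool_pos: [0.4659, -0.342, 0.1026]
orientation: [-3.141, 0.001, 3.14]
ft_force: [-0.1, -0.6, -0.9]
gripper_width: 0.65
finger_force: 25.0
```

Emit:
send_rows --targets '[[[1, 0, 0, 0.004, 0], [1, 0, 0, 0.003, 0], [1, 0, 0, 0.003, 0], [1, 0, 0, 0.002, 0], [1, 0, 0, 0, 0], [1, 0, 0, 0, 0]]]'

```text
time_s: 32.05
tool_pos: [0.4653, -0.3417, 0.0966]
orientation: [3.141, 0.0, 3.139]
ft_force: [-2.8, 2.0, 8.7]
gripper_width: 0.651
finger_force: 25.0
```

In contact; release and rise.

Emit:
send_rows --targets '[[[0.6, 0, 0, 0, 0], [0, 0, 0, 0, 0], [0, 0, 0, 0, 0], [0, 0, 0, 0, 0], [0, 0, 0, -0.04, 0], [0, 0, 0, -0.1, 0], [0, 0, 0, -0.1, 0], [0, 0, 0, -0.1, 0], [0, 0, 0, -0.05, 0], [0, 0, 0, 0, 0]]]'

```text
time_s: 33.3
tool_pos: [0.466, -0.3427, 0.2937]
orientation: [-3.14, 0.005, 3.139]
ft_force: [-0.5, 0.3, -1.0]
gripper_width: 0.998
finger_force: 0.0
```

Run:
```python
from h import *
s=observe(); print(s['time_s'],s['tool_pos'],s['finger_force'],s['gripper_width'])
C={n:cams.camera_params(n) for n in("scene","side","wrist")}
I={n:cams.grab_frame(n)[:,:,::-1] for n in C}
T={'tall':[.4498,.368,.024+.096],'med':[.597,.146,.078+.068],'squat':[.466,-.342,.092]}
for k,p in T.items():
    for n in C:
        if n=='wrist' and k!='squat': continue
        if n=='side' and k=='squat': continue
        try: ce,st,m=blob(I[n].max(2)<{'scene':45,'side':72,'wrist':85}[n],tuple(proj(C[n],p).astype(int)),28); print(k,n,proj(C[n],p).round(1),ce.round(1),st,onz(C[n],ce,p[2])[:2].round(4))
        except Exception as e: print(k,n,e)
cv2.imwrite('pics/f.png',np.vstack([np.hstack([cv2.resize(I['side'][100:340,150:470],(400,300)),cv2.resize(I['wrist'],(400,300))]),cv2.resize(I['scene'][130:370,120:600],(800,300))]))
```

```text
33.3 [ 0.46597976 -0.34268071  0.2937318 ] 0.0 0.9979595321064865
tall scene [531.9 252.9] [532.1 253.9] [522 245  21  19 309] [0.4533 0.369 ]
tall side [242.6 142.6] [243. 143.] [238 137  11  13 124] [0.451  0.3662]
med scene [397.1 249.8] [397.8 250.5] [385 240  27  22 453] [0.5986 0.148 ]
med side [299.1 191.3] [298.7 192. ] [290 184  19  17 261] [0.5958 0.1437]
squat scene [226.8 187.8] [227.6 188.2] [216 181  27  16 331] [ 0.4671 -0.3389]
squat wrist [323.5 218.3] [322.6 219.1] [ 295  190   56   56 2749] [ 0.4668 -0.3428]
```

View pics/f.png

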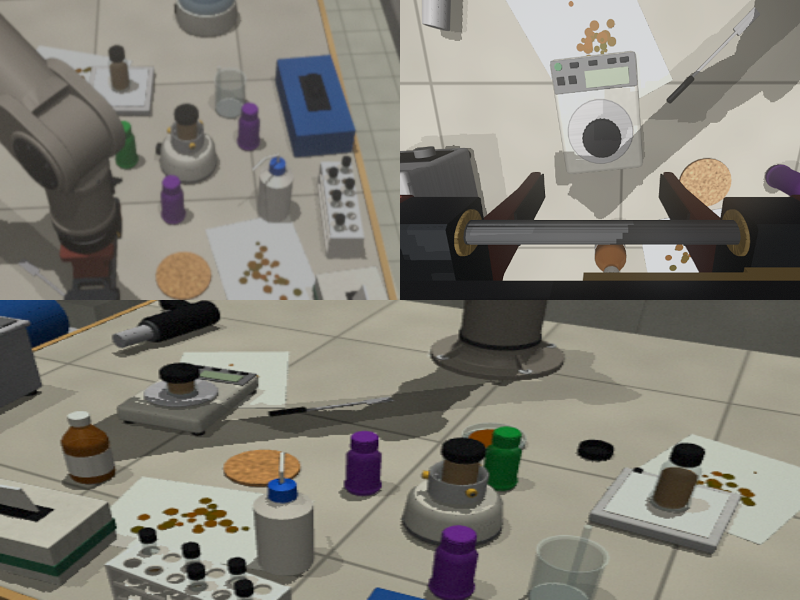

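All three jars stand upright at their targets. Both views put the medium jar's lid at the height it has when fully home.

```bash
python3 -c "
from cell import job_done; print(job_done())"
```

```text
the job is handed in; nothing more can be done
None
```

I handed the job in at about 33 s of the 128 s allowed: the tall bottle is on the light plate, the squat jar on the balance pan and the medium jar fully home in the mixer's cup, all upright and let go, with no bystander visibly moved (the verdict was not shown).

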